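# Put the purple clipper guards back in the caddy

## Robot

A 7-joint arm with a two-finger parallel gripper is mounted at the origin on the work surface. World frame = base frame: x ahead of the robot, y to its left, z up, the work surface at z = 0. Lengths are in m, angles in rad, forces in N, time in s.
With the tool pointing down it reaches from about 0.35 to 0.9 m from the base axis. Payload 8.1 kg.
Tool frame: the origin (TCP) lies between the finger pads; the fingertips stand 25 mm ahead of it and the grasp point (between the pads) lies 6 mm ahead of it; z points along the fingers, y is the direction in which the jaws open and shut (so a half turn about z gives the same grasp; the last joint's range is limited). The gripper opens to 92 mm and grips with 3 to 60 N. Pads are 19 mm wide; open, the fingers measure 130 mm over their backs; the gripper's body (75 mm by 190 mm) begins 47 mm behind the grasp point.
Start: joints at [1.153, 0.434, 0.025, 1.573, -0.012, 1.134, -0.075], TCP at [0.193, -0.594, 0.252] pointing down, gripper open.
Joint ranges: [-2.62, 2.62], [-0.44, 2.09], [-1.27, 1.32], [0.08, 2.57], [-1.32, 4.46], [0.12, 2], [-2.74, 2.74]. Speed limits (rad/s): [2.22, 2.22, 3.01, 3.01, 3.14, 3.14, 3.14].

## Interface

Orientations are given as a rotation vector (axis times angle).
In Python, from cell import * gives the robot as it stands.
- The arm moves only by the shell command python3 -m jog 'ROWS' [FORCE]. ROWS is JSON, one flat list of numbers, 5 for each row, row after row: the finger opening in mm, from 0 to 91.8, then the shift along the tool's x, y, z in units of 40 mm (1.0 is 40 mm), then the turn about the tool's z in units of 6 degrees (1.0 is 6 degrees). A call has 1 to 20 rows; each row shifts and turns the pose as measured when the row begins, along the tool's axes as they then stand; what a row does not reach is not made up. A row lasts 1/12 s, in which the tool goes at most 41.7 mm and 7.16 degrees, less where a joint would pass 70% of its speed; a pose out of reach is approached as far as the arm can. A call is refused whole if a number of a shift passes 1 or a number of a turn 1, either way. A call with a gripper value outside its range is refused whole. The fingers move at their own pace and stop on an object; FORCE is the grip in N (left out, the last holds). Time passes only in rows, so rows that do not move let the fingers close. It gives the time, the measured TCP pose, the force and the opening at its end, in the units of the state.
- observe(): the state, without advancing time (a new reading comes with each control period).
- get_image(name): name is "side" or "top"; returns the picture (420x560x3 uint8, red, green, blue); there is no depth.
- camera_params(name): a dict with "intrinsics" (3x3 intrinsics, pixels), "dist_coeffs" ([k1, k2, p1, p2, k3] as OpenCV has them; the pictures are not rectified), "xyz" and "orientation" of the camera in the world. Camera axes: x right, y down, z forward; pixel columns grow to the right and rows downward; lengths in m; the calibration is good to about 2 mm. A picture is of the moment at which its call begins. camera_params takes no time and is no camera call.
- sign_off(): hands the job in, once; it reports no verdict.
The state is a dict: "clock": time; "joints": joint angles; "dq": joint speeds; "joint_efforts": joint torques, N m; "position": TCP position; "ee_rot": TCP orientation; "force": force on the tool from outside, world axes, zero at the start; "ft_torque": the same for the moment, N m; "width": opening from 0.0 (shut) to 1.0 (fully open).
Only numpy, scipy, OpenCV 4.12 (cv2) and the standard library are available. Lean on these libraries where they do the work, as an engineer would, in place of code of your own. Each camera call takes 0.05 s, during which the arm holds its last target. There are 200 camera calls.

## Task

Gather the three purple guard combs into the wooden caddy, each lying flat, teeth up, right down on the floor of the bay whose colour matches its thumb tab. The black guards belong to another clipper: leave them, the white clipper and the glass canister where they are.

Things in the scene. Friction and masses are not known exactly. Their poses are not given: they have to be found in the camera images.
- guard_yellow: PURPLE clipper guard comb lying flat, teeth up: body 44 mm (own x) by 42 mm (own y) by 18 mm high; yellow thumb tab on its middle, 30 mm along x, 10 mm thick along y, 18 to 36 mm above the underside: grip it across y. About 20 g. Origin: centre of underside, below the tab; z up. A half turn about z fits alike.
- guard_green: PURPLE clipper guard comb lying flat, teeth up: body 52 mm (own x) by 42 mm (own y) by 18 mm high; green thumb tab on its middle, 30 mm along x, 10 mm thick along y, 18 to 36 mm above the underside: grip it across y. About 20 g. Origin: centre of underside, below the tab; z up. A half turn about z fits alike.
- guard_red: PURPLE clipper guard comb lying flat, teeth up: body 60 mm (own x) by 42 mm (own y) by 18 mm high; red thumb tab on its middle, 30 mm along x, 10 mm thick along y, 18 to 36 mm above the underside: grip it across y. About 20 g. Origin: centre of underside, below the tab; z up. A half turn about z fits alike.
- black_yellow: look-alike, stays put: BLACK clipper guard comb lying flat, teeth up: body 44 mm (own x) by 42 mm (own y) by 18 mm high; yellow thumb tab on its middle, 30 mm along x, 10 mm thick along y, 18 to 36 mm above the underside: grip it across y. About 20 g. Origin: centre of underside, below the tab; z up. A half turn about z fits alike.
- black_red: look-alike, stays put: BLACK clipper guard comb lying flat, teeth up: body 60 mm (own x) by 42 mm (own y) by 18 mm high; red thumb tab on its middle, 30 mm along x, 10 mm thick along y, 18 to 36 mm above the underside: grip it across y. About 20 g. Origin: centre of underside, below the tab; z up. A half turn about z fits alike.
- bay_yellow: fixed bay with a yellow floor, one of three in a row (86 mm apart along y, any order) in a fixed light-wood caddy 104 by 264 mm. Inside 76 mm (own x) by 60 mm (own y), grey rim 4 mm wide. Origin: centre of its underside, 4 mm above the table; floor 4 mm and rim 14 mm above the origin (nothing of the caddy is higher than the rim); z up, all bays turned alike.
- bay_green: fixed bay with a green floor, one of three in a row (86 mm apart along y, any order) in a fixed light-wood caddy 104 by 264 mm. Inside 76 mm (own x) by 60 mm (own y), grey rim 4 mm wide. Origin: centre of its underside, 4 mm above the table; floor 4 mm and rim 14 mm above the origin (nothing of the caddy is higher than the rim); z up, all bays turned alike.
- bay_red: fixed bay with a red floor, one of three in a row (86 mm apart along y, any order) in a fixed light-wood caddy 104 by 264 mm. Inside 76 mm (own x) by 60 mm (own y), grey rim 4 mm wide. Origin: centre of its underside, 4 mm above the table; floor 4 mm and rim 14 mm above the origin (nothing of the caddy is higher than the rim); z up, all bays turned alike.
- clipper: white hair clipper with steel blade, lying loose on the table along its x: 181 mm long with cord stub, 46 mm wide, 41 mm high, 0.35 kg. Origin: underside, near its middle; blade towards +x.
- canister: clear glass canister with a steel knob lid, standing loose: 92 mm across, 126 mm high over the knob, 0.6 kg. Origin: centre of the underside.
Things that resemble listed ones, but are neither listed nor needed, are in the scene too. What is shaped like the guard_green but turquoise is not meant. What is shaped like the guard_yellow but turquoise is not meant.

How it is judged:
By the outcome, as a careful person would: the job done as asked, in the order asked, and still so for the second after the job is handed in, with the robot touching nothing.
It also fails if it takes over 77 s, if anything falls off the work surface, if the arm or the gripper's body presses on something with over 40 N, if the wrist force passes 120 N, or if a joint passes its speed limit or range.

## Working session

There is one attempt and no reset: what is moved stays moved. The work goes in short steps, Python scripts to look and compute and a shell command to move; the robot and the scene stay as the last step left them, time stands still between calls to the robot, and variables do not carry over. Pictures are saved under pics/ and viewed, about 12 in all and at most 16, crops included, and the job is handed in when it is done.

```bash
mkdir -p pics; python3 - <<'E'
from cell import *
import cv2
for n in("top","side"):
    cv2.imwrite(f"pics/{n}0.png",cv2.cvtColor(get_image(n),cv2.COLOR_RGB2BGR)); print(camera_params(n))
s=observe();print(s)
E
```

```text
{'intrinsics': array([[403.41282765,   0.        , 279.36485843],
       [  0.        , 403.41282765, 216.78395655],
       [  0.        ,   0.        ,   1.        ]]), 'dist_coeffs': array([-0.03655102,  0.        ,  0.        ,  0.        ,  0.        ]), 'xyz': array([0.34245188, 0.00113868, 1.00742735]), 'orientation': array([-2.18138235,  2.15983023, -0.15120618])}
{'intrinsics': array([[444.01947688,   0.        , 283.65366245],
       [  0.        , 444.01947688, 207.00813917],
       [  0.        ,   0.        ,   1.        ]]), 'dist_coeffs': array([-0.14314382,  0.        ,  0.        ,  0.        ,  0.        ]), 'xyz': array([0.2492922 , 0.85007752, 0.77884151]), 'orientation': array([-0.30356516,  2.75008304, -1.26261512])}
{'clock': 0.1, 'joints': array([ 1.15344616,  0.43515178,  0.024959  ,  1.57393844, -0.01157162,
        1.13398763, -0.07509553]), 'dq': array([ 1.17325437e-03, -2.78298150e-04, -4.03851589e-05, -5.93108638e-04,
       -4.60343578e-04, -6.28502048e-05, -1.84312915e-03]), 'joint_efforts': array([ 4.35330687e-03, -6.69129109e+01,  9.88344848e-01, -3.15148222e+01,
       -6.06052252e-02,  3.73663567e-02,  7.01390195e-05]), 'position': array([ 0.19332291, -0.59394461,  0.25105038]), 'ee_rot': array([-3.10150016e+00, -4.92106796e-01,  5.48950990e-04]), 'force': array([-0.47507302, -0.82862834, -0.26109637]), 'ft_torque': array([ 0.00521905,  0.02293065, -0.03681877]), 'width': 0.9994112204926625}
```

View pics/top0.png

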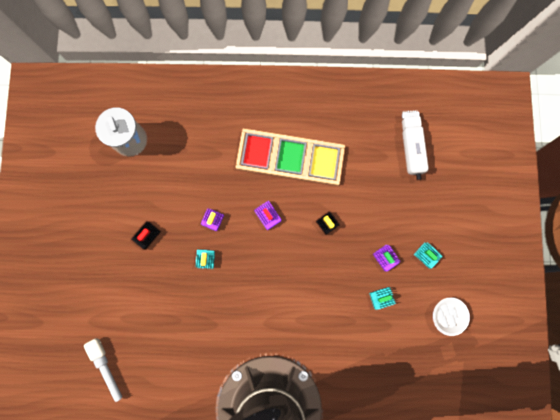

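View pics/side0.png

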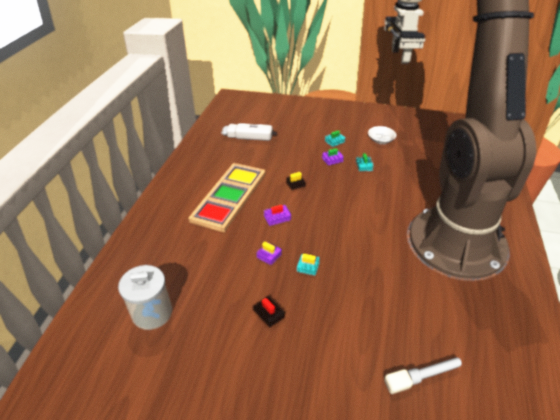

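The purple guards are yellow-tabbed (212,219), red-tabbed (268,215) and green-tabbed (387,258), and these three fit. The black guards at (146,235) and (328,223) and the turquoise ones at (205,259), (428,255) and (383,298) do not. The bays run red (258,151), green (291,157), yellow (325,162). I'll confirm with an enlarged crop and measure.

```bash
cat > h.py <<'E'
from cell import *
import cv2, numpy as np
from scipy.spatial.transform import Rotation as R
def ray(n,px,z):
    c=camera_params(n); p=cv2.undistortPoints(np.array(px,float).reshape(-1,1,2),c["intrinsics"],c["dist_coeffs"])[:,0]
    d=np.c_[p,np.ones(len(p))]@R.from_rotvec(c["orientation"]).as_matrix().T; o=c["xyz"]
    z=np.broadcast_to(z,len(p)); return o+d*((z-o[2])/d[:,2])[:,None]
def proj(n,P):
    c=camera_params(n); r=R.from_rotvec(c["orientation"]).inv()
    return cv2.projectPoints(np.array(P,float).reshape(-1,1,3),r.as_rotvec(),-r.apply(c["xyz"]),c["intrinsics"],c["dist_coeffs"])[0][:,0]
E
cat > seg.py <<'E'
from h import *
import sys
# tab (yellow/red/green) blobs on top picture
im=cv2.imread("pics/top0.png"); hsv=cv2.cvtColor(im,cv2.COLOR_BGR2HSV)
H,S,V=cv2.split(hsv)
M={"purple":(H>125)&(H<160)&(S>100)&(V>60),"red":((H<5)|(H>174))&(S>200)&(V>150),"green":(H>50)&(H<80)&(S>150)&(V>100),"yellow":(H>23)&(H<35)&(S>170)&(V>150)}
for k,m in M.items():
    n,l,st,c=cv2.connectedComponentsWithStats(m.astype(np.uint8))
    for i in range(1,n):
        if st[i,4]<25: continue
        z=.018 if k=="purple" else (.008 if st[i,4]>400 else .036)
        ys,xs=np.nonzero(l==i); P=ray("top",np.c_[xs,ys],z)[:,:2]*1000
        (cx,cy),(w,h),a=cv2.minAreaRect(P.astype(np.float32))
        if w<h: w,h,a=h,w,a+90
        print(k,c[i].round(1),st[i,4],"mean",P.mean(0).round(1),"rect",round(cx,1),round(cy,1),round(w,1),round(h,1),"ang",round(a,1))
a=cv2.resize(im[190:290,180:320],None,fx=5,fy=5,interpolation=cv2.INTER_CUBIC)[:, :]
b=cv2.resize(im[225:285,350:450],None,fx=5,fy=5,interpolation=cv2.INTER_CUBIC)
cv2.imwrite("pics/c1.png",np.vstack([cv2.resize(im[190:245,190:350],(800,275),interpolation=2),cv2.resize(im[225:290,350:510],(800,325),interpolation=2)]))
E
python3 seg.py
```

```text
purple [267.6 215.2] 395 mean [463.3   9.4] rect 464.0 9.5 62.0 45.4 ang 34.3
purple [212.3 219.8] 261 mean [450.4 145.5] rect 451.8 146.6 46.3 45.9 ang 67.5
purple [385.9 257.6] 356 mean [ 361.3 -282.8] rect 361.3 -284.2 56.6 48.8 ang 33.5
red [247.7 149.1] 84 mean [625.3  60.6] rect 625.5 60.5 63.0 8.5 ang 171.8
red [142.5 234.3] 44 mean [411.5 309.6] rect 411.9 309.8 32.1 14.1 ang 142.1
green [290.3 155.9] 585 mean [617.1 -46.2] rect 617.4 -46.3 70.5 55.1 ang 171.3
green [431.  254.5] 72 mean [ 369.2 -388.8] rect 369.3 -388.8 33.1 13.8 ang 49.5
green [388.7 257.2] 50 mean [ 362.1 -284.4] rect 362.2 -284.7 26.5 11.0 ang 33.4
green [384.7 298.5] 66 mean [ 263.6 -272.9] rect 263.3 -272.8 33.0 11.2 ang 108.1
yellow [314.  159.8] 36 mean [ 600.6 -103.6] rect 601.9 -103.8 65.4 6.2 ang 167.9
yellow [328.4 221.2] 26 mean [ 448.1 -138.4] rect 447.5 -138.9 31.5 13.8 ang 36.8
```

View pics/c1.png

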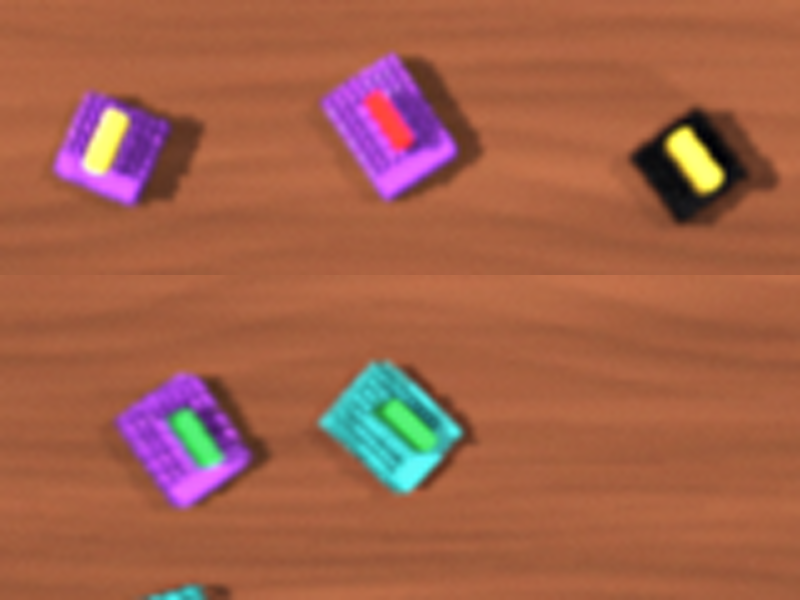

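The crop confirms the three purple guards by their tabs: yellow at crop (106,141), red at (389,121), green at (195,438). Next I'll refine the tab and bay poses and check them as overlays in both views.

```bash
cat > est.py <<'E'
from h import *
im=cv2.imread("pics/top0.png")
def blob(box,f,z,amin=0):
    x0,y0,x1,y1=box; k=4
    c=cv2.resize(im[y0:y1,x0:x1],None,fx=k,fy=k,interpolation=2); H,S,V=[a.astype(int) for a in cv2.split(cv2.cvtColor(c,cv2.COLOR_BGR2HSV))]
    m=f(H,S,V).astype(np.uint8); n,l,st,ce=cv2.connectedComponentsWithStats(m); i=1+st[1:,4].argmax()
    ys,xs=np.nonzero(l==i); P=ray("top",np.c_[(xs+.5)/k-.5+x0,(ys+.5)/k-.5+y0],z)[:,:2]*1000
    (cx,cy),(w,h),a=cv2.minAreaRect(P.astype(np.float32))
    if w<h: w,h,a=h,w,a+90
    e=np.linalg.eigh(np.cov(P.T))[1][:,1]
    return np.array([cx,cy]).round(1),P.mean(0).round(1),round(w,1),round(h,1),"rect ang",round(a%180,1),"pca",round(np.degrees(np.arctan2(e[1],e[0]))%180,1)
Y=lambda H,S,V:(H>15)&(H<38)&(S>90)&(V>140); Rd=lambda H,S,V:((H<7)|(H>168))&(S>150)&(V>130); G=lambda H,S,V:(H>45)&(H<85)&(S>90)&(V>100)
P=lambda H,S,V:(H>120)&(H<165)&(S>90)&(V>50)
for nm,b,f in(("yellow",(200,205,226,234),Y),("red",(254,200,284,232),Rd),("green",(372,243,402,273),G)):
    print(nm,"tab",*blob(b,f,.036)); print("   body",*blob(b,P,.018))
for nm,b,f in(("red",(240,132,274,172),Rd),("green",(274,136,308,176),G),("yellow",(309,140,343,182),Y)):
    print("bay",nm,*blob(b,f,.008))
E
python3 est.py
```

```text
yellow tab [453.2 145.9] [452.9 146. ] 29.5 12.2 rect ang 155.1 pca 156.2
   body [451.7 146.7] [450.6 145.7] 47.6 47.2 rect ang 68.2 pca 82.2
red tab [464.5   9.9] [464.5  10. ] 30.3 9.8 rect ang 34.2 pca 35.1
   body [464.    9.6] [463.4   9.6] 63.1 46.6 rect ang 34.1 pca 34.1
green tab [ 362.4 -284.6] [ 362.5 -284.4] 30.9 13.8 rect ang 34.2 pca 36.6
   body [ 361.5 -284.1] [ 361.3 -282.8] 58.1 50.3 rect ang 33.8 pca 37.0
bay red [630.5  39.3] [630.3  39.4] 73.4 58.1 rect ang 171.5 pca 170.5
bay green [617.  -46.3] [616.9 -46.3] 75.1 59.5 rect ang 171.3 pca 171.1
bay yellow [ 604.4 -131.6] [ 604.3 -131.7] 76.4 60.9 rect ang 171.7 pca 170.9
```

```bash
cat > plan.py <<'E'
from h import *
import sys
def yaw(s):
    m=R.from_rotvec(s["ee_rot"]).as_matrix(); return np.degrees(np.arctan2(m[1,0],m[0,0])),m
x,y,z,a=map(float,sys.argv[1:5]); s=observe(); w,m=yaw(s)
d=(w-a+90)%180-90   # tool z down: + turn lowers world yaw
m2=m@R.from_euler("z",d,degrees=True).as_matrix()
t=m2.T@(np.array([x,y,z])/1000-s["position"])/.04
print("t",round(s["clock"],2),"pos",(s["position"]*1e3).round(1),"yaw",round(w,1),"tilt",m[2].round(3),"j7",s["joints"][6].round(2),"F",s["force"].round(1),"w",round(s["width"]*91.8,1))
print("turn units",round(d/6,2),"then shift units",t.round(2),"norm",np.linalg.norm(t[:2]).round(2))
E
python3 plan.py 362.3 -284.5 120 34.5
```

```text
t 0.1 pos [ 193.3 -593.9  251.1] yaw 18.0 tilt [-0.    -0.001 -1.   ] j7 -0.08 F [-0.5 -0.8 -0.3] w 91.7
turn units -2.74 then shift units [ 7.86 -3.98  3.28] norm 8.81
```

```bash
python3 -m jog '[50,0,0,0,-0.92,50,0,0,0,-0.91,50,0,0,0,-0.91,50,0.79,-0.4,0.33,0,50,0.79,-0.4,0.33,0,50,0.79,-0.4,0.33,0,50,0.79,-0.4,0.33,0,50,0.79,-0.4,0.33,0,50,0.79,-0.4,0.33,0,50,0.79,-0.4,0.33,0,50,0.79,-0.4,0.33,0,50,0.79,-0.4,0.33,0,50,0.79,-0.4,0.33,0,50,0,0,0,0]' 15; python3 plan.py 362.3 -284.5 46 34.5
```

```text
clock: 1.27
position: [0.3601, -0.2689, 0.1096]
ee_rot: [-2.994, -0.942, 0.006]
force: [-0.3, 0.4, 0.4]
width: 0.547
t 1.27 pos [ 360.1 -268.9  109.6] yaw 34.9 tilt [-0.003 -0.004 -1.   ] j7 -0.54 F [-0.3  0.4  0.4] w 50.2
turn units 0.07 then shift units [-0.17  0.36  1.59] norm 0.4
```

```bash
python3 -m jog '[40,-0.17,0.36,0,0.07,40,0,0,0,0,40,0,0,0.6,0,40,0,0,0.3,0,40,0,0,0,0]' 15; python3 plan.py 362.3 -284.5 46 34.5
```

```text
clock: 1.68
position: [0.3636, -0.2868, 0.0729]
ee_rot: [-2.998, -0.933, 0.006]
force: [-0.2, 0.2, 0.1]
width: 0.433
t 1.68 pos [ 363.6 -286.8   72.9] yaw 34.6 tilt [-0.003 -0.003 -1.   ] j7 -0.53 F [-0.2  0.2  0.1] w 39.8
turn units 0.01 then shift units [ 0.01 -0.06  0.67] norm 0.06
```

```bash
python3 -m jog '[40,0.01,-0.06,0.4,0,40,0,0,0.25,0,40,0,0,0,0]' 15; python3 plan.py 362.3 -284.5 46 34.5;  python3 - <<'E'
from h import *
a=get_image("side")[110:210,290:400,::-1]; b=get_image("top")[225:285,340:440,::-1]
cv2.imwrite("pics/g1.png",np.hstack([cv2.resize(a,(440,400),interpolation=2),cv2.resize(cv2.copyMakeBorder(b,0,40,0,0,0),(350,400),interpolation=2)]))
E
```

```text
clock: 1.93
position: [0.3616, -0.2883, 0.0472]
ee_rot: [3.002, 0.925, -0.006]
force: [-0.2, -0.2, 0.1]
width: 0.436
t 1.93 pos [ 361.6 -288.3   47.2] yaw 34.3 tilt [-0.004 -0.001 -1.   ] j7 -0.54 F [-0.2 -0.2  0.1] w 40.0
turn units -0.04 then shift units [ 0.07 -0.07  0.03] norm 0.1
```

View pics/g1.png

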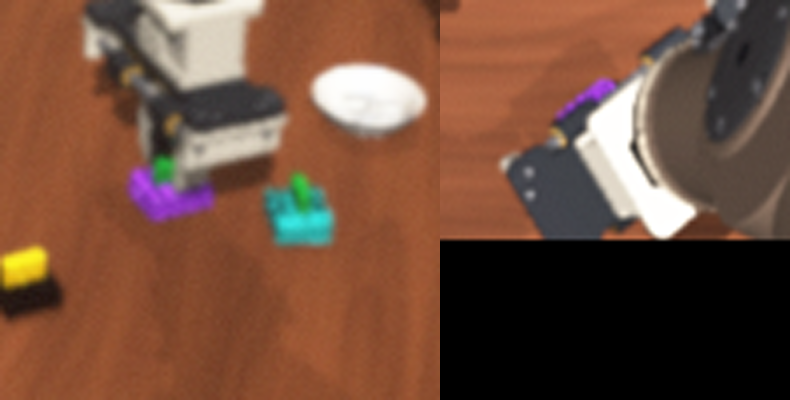

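The fingers straddle the green tab (side crop 165,175), and the gripper is clear of the turquoise guard. I'll close and lift.

```bash
python3 -m jog '[40,0.07,-0.07,0,0,0,0,0,0,0,0,0,0,0,0,0,0,0,0,0,0,0,0,0,0,0,0,0,0,0,0,0,0,0,0,0,0,0,0,0]' 15;python3 plan.py 362.3 -284.5 46 34.5; python3 -m jog '[0,0,0,-0.5,0,0,0,0,-0.9,0,0,0,0,0,0]'; python3 plan.py 617 -46.3 95 171.3
```

```text
clock: 2.7
position: [0.3647, -0.2854, 0.0517]
ee_rot: [2.997, 0.924, 0.001]
force: [-0.1, 0.4, -0.3]
width: 0.106
t 2.7 pos [ 364.7 -285.4   51.7] yaw 34.3 tilt [-0.001  0.005 -1.   ] j7 -0.55 F [-0.1  0.4 -0.3] w 9.8
turn units -0.04 then shift units [-0.04 -0.05  0.14] norm 0.07
clock: 2.95
position: [0.3636, -0.2843, 0.108]
ee_rot: [3.001, 0.925, -0.004]
force: [0.8, -1.4, 0.2]
width: 0.105
t 2.95 pos [ 363.6 -284.3  108. ] yaw 34.3 tilt [-0.003  0.001 -1.   ] j7 -0.52 F [ 0.8 -1.4  0.2] w 9.6
turn units 7.16 then shift units [ 5.36 -6.84  0.3 ] norm 8.69
```

```bash
python3 -m jog '[0,0,0,0,0.9,0,0,0,0,0.9,0,0,0,0,0.9,0,0,0,0,0.9,0,0,0,0,0.9,0,0,0,0,0.9,0,0,0,0,0.9,0,0,0,0,0.86,0,0.54,-0.68,0,0,0,0.54,-0.68,0,0,0,0.54,-0.68,0,0,0,0.54,-0.68,0,0,0,0.54,-0.68,0,0,0,0.54,-0.68,0,0,0,0.54,-0.68,0,0,0,0.54,-0.68,0,0,0,0.54,-0.68,0,0,0,0,0,0,0]'; python3 plan.py 617 -46.3 95 171.3
```

```text
clock: 4.45
position: [0.6116, -0.0749, 0.108]
ee_rot: [3.12, -0.314, 0.008]
force: [0.4, 0.5, 0.4]
width: 0.109
t 4.45 pos [611.6 -74.9 108. ] yaw -11.5 tilt [ 0.005  0.005 -1.   ] j7 -1.72 F [0.4 0.5 0.4] w 10.0
turn units -0.47 then shift units [ 0.02 -0.73  0.32] norm 0.73
```

```bash
python3 -m jog '[0,0,0,0,-0.47,0,0.02,-0.73,0,0,0,0,0,0.3,0,0,0,0,0,0,0,0,0,0,0]'; python3 plan.py 617 -46.3 60 171.3; python3 - <<'E'
from h import *
a=get_image("side")[120:240,170:310,::-1]
cv2.imwrite("pics/g2.png",cv2.resize(a,None,fx=5,fy=5,interpolation=2))
E
```

```text
clock: 4.87
position: [0.6189, -0.0412, 0.094]
ee_rot: [3.129, -0.225, 0.008]
force: [0.1, 0.8, 0.9]
width: 0.104
t 4.87 pos [618.9 -41.2  94. ] yaw -8.2 tilt [ 0.005  0.004 -1.   ] j7 -1.73 F [0.1 0.8 0.9] w 9.6
turn units 0.08 then shift units [-0.03  0.13  0.85] norm 0.13
```

View pics/g2.png

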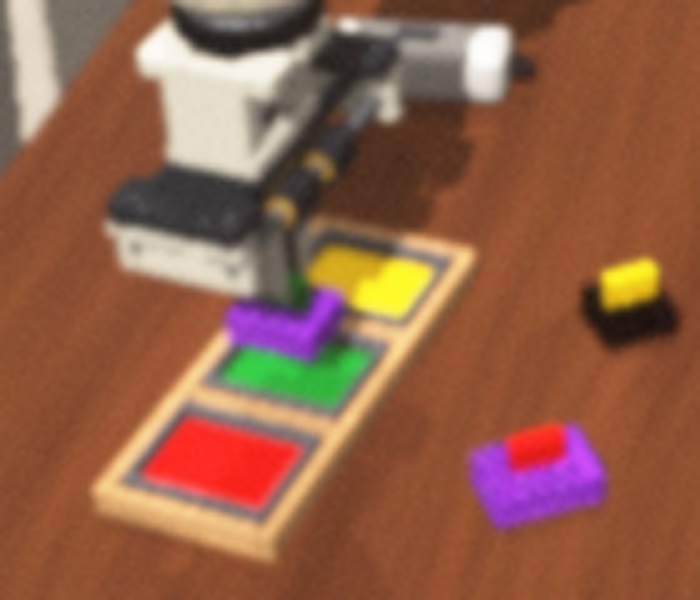

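The guard is held level over the green bay, with its body at crop (285,320). I'll lower it and check part-way.

```bash
python3 -m jog '[0,-0.03,0.12,0.3,0.08,0,0,0,0.2,0,0,0,0,0,0]'; python3 plan.py 617 -46.3 57 171.3
```

```text
clock: 5.17
position: [0.6168, -0.0485, 0.0745]
ee_rot: [3.127, -0.242, 0.01]
force: [-0.4, 0.7, -0.2]
width: 0.104
t 5.17 pos [616.8 -48.5  74.5] yaw -8.9 tilt [ 0.007  0.005 -1.   ] j7 -1.73 F [-0.4  0.7 -0.2] w 9.6
turn units -0.03 then shift units [-0.01 -0.06  0.44] norm 0.06
```

```bash
python3 -m jog '[0,-0.01,-0.05,0.2,0,0,0,0,0.15,0,0,0,0,0,0]'; python3 plan.py 617 -46.3 57 171.3; python3 -m jog '[0,0,0,0.1,0,0,0,0,0,0]'; python3 plan.py 617 -46.3 57 171.3
```

```text
clock: 5.42
position: [0.6171, -0.0476, 0.0602]
ee_rot: [3.126, -0.245, 0.011]
force: [-0.2, -0.4, 0.4]
width: 0.103
t 5.42 pos [617.1 -47.6  60.2] yaw -9.0 tilt [ 0.008  0.005 -1.   ] j7 -1.73 F [-0.2 -0.4  0.4] w 9.5
turn units -0.04 then shift units [-0.01 -0.03  0.08] norm 0.03
clock: 5.58
position: [0.6187, -0.0476, 0.0576]
ee_rot: [3.126, -0.245, 0.016]
force: [0.0, -0.2, -0.9]
width: 0.106
t 5.58 pos [618.7 -47.6  57.6] yaw -9.0 tilt [ 0.011  0.005 -1.   ] j7 -1.73 F [ 0.  -0.2 -0.9] w 9.7
turn units -0.04 then shift units [-0.05 -0.03  0.01] norm 0.05
```

Nudging down until the force shows floor contact.

```bash
for i in 1 2; do python3 -m jog '[0,0,0,0.1,0,0,0,0,0,0]' | grep -E 'posi|force'; done; python3 - <<'E'
from h import *
a=get_image("side")[140:230,180:290,::-1]
cv2.imwrite("pics/g3.png",cv2.resize(a,None,fx=6,fy=6,interpolation=2))
E
```

```text
position: [0.6205, -0.0478, 0.0555]
force: [-0.2, -0.1, -0.8]
position: [0.6223, -0.0479, 0.0532]
force: [0.0, -0.2, -0.0]
```

View pics/g3.png

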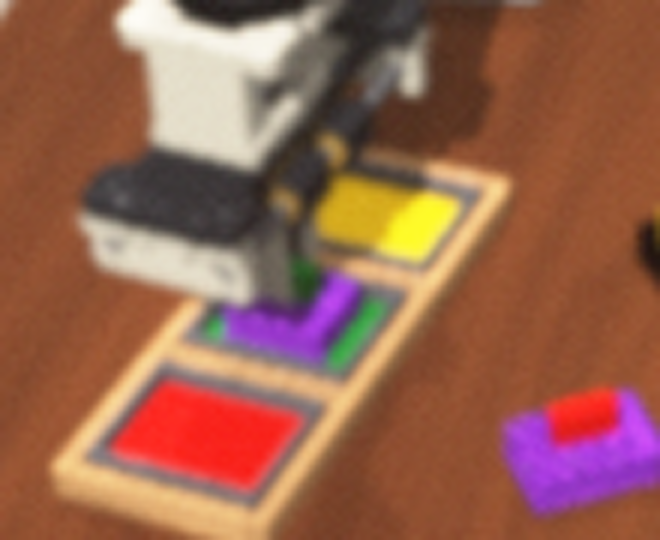

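```bash
python3 -m jog '[0,-0.12,-0.03,0.06,0,0,0,0,0,0]' | grep -E 'posi|force'; python3 -m jog '[0,0,0,0.12,0,0,0,0,0,0]' | grep -E 'posi|force'; python3 plan.py 617 -46.3 54 171.3
```

```text
position: [0.621, -0.0472, 0.0524]
force: [0.1, -0.3, -0.4]
position: [0.6219, -0.0473, 0.0521]
force: [-0.1, 0.5, 0.1]
t 6.3 pos [621.9 -47.3  52.1] yaw -9.0 tilt [ 0.029  0.004 -1.   ] j7 -1.74 F [-0.1  0.5  0.1] w 9.4
turn units -0.05 then shift units [-0.12 -0.01 -0.05] norm 0.12
```

Descent has stalled at z≈52 with a slight tilt building up, so the guard is on the floor. I'll release and rise.

```bash
python3 -m jog '[30,0,0,0,0,30,0,0,0,0,30,0,0,0,0,30,0,0,-0.3,0,30,0,0,-0.7,0,30,0,0,-0.8,0,30,0,0,0,0]';  python3 plan.py 464.5 10 120 34.5; python3 - <<'E'
from h import *
a=get_image("side")[140:230,180:290,::-1]
cv2.imwrite("pics/g4.png",cv2.resize(a,None,fx=6,fy=6,interpolation=2))
E
```

```text
clock: 6.88
position: [0.6166, -0.0459, 0.1243]
ee_rot: [3.126, -0.246, 0.031]
force: [1.4, -0.8, -0.4]
width: 0.325
t 6.88 pos [616.6 -45.9 124.3] yaw -9.0 tilt [ 0.02   0.005 -1.   ] j7 -1.74 F [ 1.4 -0.8 -0.4] w 29.8
turn units -7.25 then shift units [-2.34 -3.31  0.02] norm 4.05
```

View pics/g4.png

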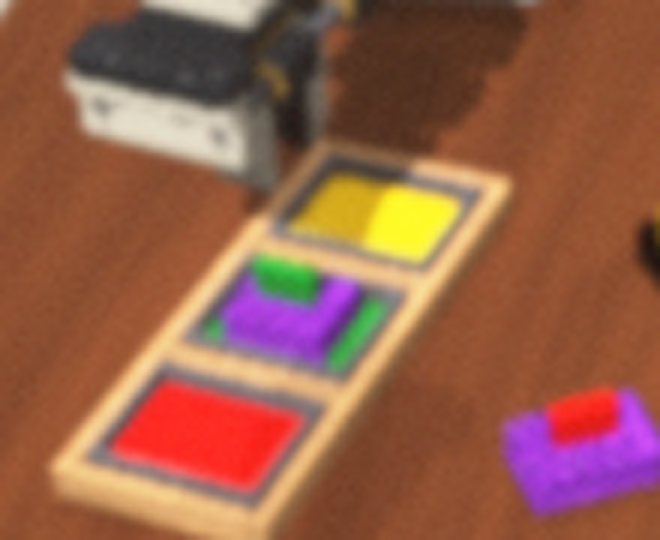

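The green guard lies flat in its bay (crop 285,300). Next is red.

```bash
python3 -m jog '[40,0,0,0,-0.9,40,0,0,0,-0.9,40,0,0,0,-0.9,40,0,0,0,-0.9,40,0,0,0,-0.9,40,0,0,0,-0.9,40,0,0,0,-0.9,40,0,0,0,-0.9,40,-0.47,-0.66,0,0,40,-0.47,-0.66,0,0,40,-0.47,-0.66,0,0,40,-0.47,-0.66,0,0,40,-0.45,-0.6,0,0,40,0,0,0,0]' 15; python3 plan.py 464.5 10 46 34.5
```

```text
clock: 8.1
position: [0.4519, 0.0039, 0.1132]
ee_rot: [2.976, 0.978, 0.002]
force: [-0.7, -0.2, -0.2]
width: 0.434
t 8.1 pos [451.9   3.9 113.2] yaw 36.4 tilt [-0.002  0.009 -1.   ] j7 -1.21 F [-0.7 -0.2 -0.2] w 39.8
turn units 0.31 then shift units [0.35 0.04 1.68] norm 0.35
```

```bash
python3 -m jog '[40,0,0,0,0.31,40,0.35,0.04,0.3,0,40,0,0,0.5,0,40,0,0,0.3,0,40,0,0,0,0,40,0,0,0,0]' 15; python3 plan.py 464.5 10 46 34.5
```

```text
clock: 8.6
position: [0.4612, 0.0109, 0.0673]
ee_rot: [2.991, 0.931, -0.004]
force: [0.5, -0.0, 1.3]
width: 0.432
t 8.6 pos [461.2  10.9  67.3] yaw 34.6 tilt [-0.005  0.008 -1.   ] j7 -1.28 F [ 0.5 -0.   1.3] w 39.7
turn units 0.02 then shift units [0.06 0.06 0.53] norm 0.08
```

```bash
python3 -m jog '[40,0.06,0.06,0.25,0,40,0,0,0.25,0,40,0,0,0,0]' 15; python3 plan.py 464.5 10 46 34.5; python3 -m jog '[0,0,0,0,0,0,0,0,0,0,0,0,0,0,0,0,0,0,0,0,0,0,0,0,0,0,0,0,0,0]' 15;python3 plan.py 464.5 10 46 34.5; python3 -m jog '[0,0,0,-0.5,0,0,0,0,-0.9,0,0,0,0,0,0]'; python3 plan.py 630.4 39.3 95 171.3
```

```text
clock: 8.85
position: [0.4657, 0.0097, 0.0469]
ee_rot: [2.991, 0.931, -0.001]
force: [-0.6, 0.4, -0.3]
width: 0.436
t 8.85 pos [465.7   9.7  46.9] yaw 34.6 tilt [-0.004  0.009 -1.   ] j7 -1.29 F [-0.6  0.4 -0.3] w 40.0
turn units 0.01 then shift units [-0.02 -0.02  0.02] norm 0.03
clock: 9.35
position: [0.466, 0.0096, 0.0473]
ee_rot: [2.991, 0.93, -0.001]
force: [0.1, -0.5, -0.5]
width: 0.106
t 9.35 pos [466.    9.6  47.3] yaw 34.5 tilt [-0.003  0.009 -1.   ] j7 -1.29 F [ 0.1 -0.5 -0.5] w 9.8
turn units 0.01 then shift units [-0.02 -0.03  0.03] norm 0.04
clock: 9.6
position: [0.4648, 0.0103, 0.1042]
ee_rot: [2.991, 0.931, -0.006]
force: [1.0, -0.5, -1.8]
width: 0.107
t 9.6 pos [464.8  10.3 104.2] yaw 34.6 tilt [-0.006  0.007 -1.   ] j7 -1.25 F [ 1.  -0.5 -1.8] w 9.8
turn units 7.21 then shift units [ 3.98 -1.35  0.22] norm 4.2
```

```bash
python3 -m jog '[0,0,0,0,0.9,0,0,0,0,0.9,0,0,0,0,0.9,0,0,0,0,0.9,0,0,0,0,0.9,0,0,0,0,0.9,0,0,0,0,0.9,0,0,0,0,0.9,0,0.8,-0.27,0,0,0,0.8,-0.27,0,0,0,0.8,-0.27,0,0,0,0.8,-0.27,0,0,0,0.6,-0.2,0,0,0,0,0,0,0,0,0,0,0,0]'; python3 plan.py 630.4 39.3 95 171.3
```

```text
clock: 10.85
position: [0.6296, 0.0328, 0.1085]
ee_rot: [3.119, -0.297, 0.013]
force: [-1.2, -0.6, -1.2]
width: 0.108
t 10.85 pos [629.6  32.8 108.5] yaw -10.9 tilt [ 0.009  0.007 -1.   ] j7 -1.9 F [-1.2 -0.6 -1.2] w 9.9
turn units -0.36 then shift units [-0.01 -0.17  0.34] norm 0.17
```

```bash
python3 -m jog '[0,0,0,0,-0.36,0,-0.01,-0.17,0.3,0,0,0,0,0.3,0,0,0,0,0.2,0,0,0,0,0,0]'; python3 plan.py 630.4 39.3 57 171.3
```

```text
clock: 11.27
position: [0.627, 0.0399, 0.0729]
ee_rot: [3.124, -0.24, 0.009]
force: [-0.0, 0.7, -0.2]
width: 0.109
t 11.27 pos [627.   39.9  72.9] yaw -8.8 tilt [ 0.006  0.008 -1.   ] j7 -1.89 F [-0.   0.7 -0.2] w 10.0
turn units -0.01 then shift units [ 0.08 -0.    0.4 ] norm 0.08
```

```bash
python3 -m jog '[0,0.08,0,0,0,0,0,0,0.2,0,0,0,0,0.18,0,0,0,0,0,0]'; python3 plan.py 630.4 39.3 55 171.3; python3 -m jog '[0,0,0,0.06,0,0,0,0,0,0]'; python3 plan.py 630.4 39.3 55 171.3;  python3 - <<'E'
from h import *
a=get_image("side")[150:240,180:290,::-1]
cv2.imwrite("pics/g5.png",cv2.resize(a,None,fx=6,fy=6,interpolation=2))
E
```

```text
clock: 11.6
position: [0.6294, 0.0388, 0.0555]
ee_rot: [3.123, -0.242, 0.007]
force: [0.1, -0.3, -0.7]
width: 0.106
t 11.6 pos [629.4  38.8  55.5] yaw -8.9 tilt [ 0.005  0.009 -1.   ] j7 -1.89 F [ 0.1 -0.3 -0.7] w 9.7
turn units -0.03 then shift units [ 0.02 -0.02  0.01] norm 0.03
clock: 11.77
position: [0.6304, 0.0386, 0.0542]
ee_rot: [3.123, -0.243, 0.01]
force: [-1.0, -0.2, 0.4]
width: 0.104
t 11.77 pos [630.4  38.6  54.2] yaw -8.9 tilt [ 0.007  0.008 -1.   ] j7 -1.89 F [-1.  -0.2  0.4] w 9.5
turn units -0.03 then shift units [-0.   -0.02 -0.02] norm 0.02
```

View pics/g5.png

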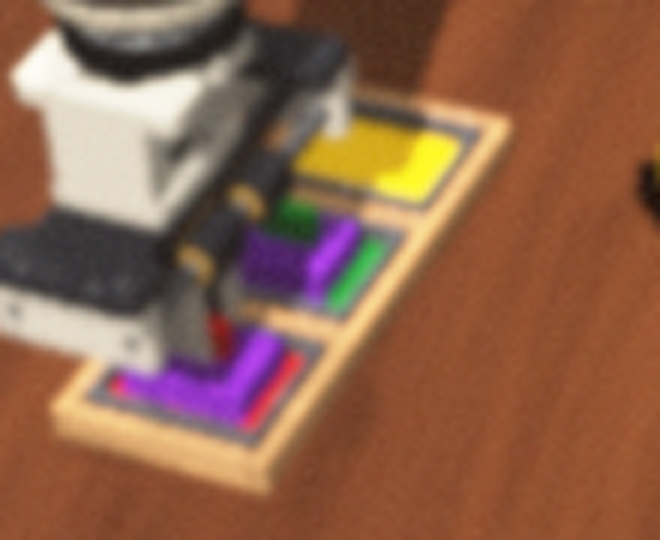

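The red guard sits inside the red bay, at floor level. I'll release and rise.

```bash
python3 -m jog '[30,0,0,0,0,30,0,0,0,0,30,0,0,0,0,30,0,0,-0.3,0,30,0,0,-0.7,0,30,0,0,-0.8,0,30,0,0,0,0]';  python3 plan.py 453 146 120 156
```

```text
clock: 12.4
position: [0.6287, 0.0389, 0.1291]
ee_rot: [3.122, -0.244, 0.003]
force: [1.2, -0.2, 0.9]
width: 0.328
t 12.4 pos [628.7  38.9 129.1] yaw -8.9 tilt [ 0.003  0.009 -1.   ] j7 -1.88 F [ 1.2 -0.2  0.9] w 30.1
turn units 2.51 then shift units [-5.1  -0.66  0.19] norm 5.15
```

```bash
python3 -m jog '[40,0,0,0,0.84,40,0,0,0,0.84,40,0,0,0,0.84,40,-0.85,-0.11,0,0,40,-0.85,-0.11,0,0,40,-0.85,-0.11,0,0,40,-0.85,-0.11,0,0,40,-0.85,-0.11,0,0,40,-0.6,-0.1,0,0,40,0,0,0,0,40,0,0,0,0]' 15; python3 plan.py 453 146 46 156
```

```text
clock: 13.32
position: [0.4613, 0.1468, 0.1381]
ee_rot: [3.065, -0.679, 0.031]
force: [0.6, -0.1, 0.5]
width: 0.438
t 13.32 pos [461.3 146.8 138.1] yaw -25.0 tilt [ 0.02  -0.002 -1.   ] j7 -2.42 F [ 0.6 -0.1  0.5] w 40.2
turn units -0.16 then shift units [-0.23  0.11  2.3 ] norm 0.25
```

```bash
python3 -m jog '[40,0,0,0,-0.16,40,-0.23,0.11,0.3,0,40,0,0,0.7,0,40,0,0,0.6,0,40,0,0,0,0,40,0,0,0,0]' 15; python3 plan.py 453 146 46 156
```

```text
clock: 13.82
position: [0.4606, 0.1444, 0.0761]
ee_rot: [-3.07, 0.654, -0.047]
force: [1.2, 0.3, 1.1]
width: 0.439
t 13.82 pos [460.6 144.4  76.1] yaw -24.1 tilt [ 0.029 -0.009 -1.   ] j7 -2.41 F [1.2 0.3 1.1] w 40.3
turn units -0.01 then shift units [-0.21  0.05  0.75] norm 0.22
```

```bash
python3 -m jog '[40,-0.21,0.05,0.2,0,40,0,0,0.2,0,40,0,0,0,0]' 15; python3 plan.py 453 146 46 156
```

```text
clock: 14.07
position: [0.4564, 0.1449, 0.062]
ee_rot: [-3.068, 0.658, -0.052]
force: [0.3, -0.3, 0.3]
width: 0.434
t 14.07 pos [456.4 144.9  62. ] yaw -24.2 tilt [ 0.032 -0.011 -0.999] j7 -2.42 F [ 0.3 -0.3  0.3] w 39.8
turn units -0.03 then shift units [-0.1   0.01  0.4 ] norm 0.1
```

```bash
python3 -m jog '[40,-0.1,0.01,0.2,0,40,0,0,0.2,0,40,0,0,0,0]' 15; python3 plan.py 453 146 46 156; python3 - <<'E'
from h import *
print(observe()["joints"].round(2))
a=get_image("side")[220:310,220:330,::-1]
cv2.imwrite("pics/g6.png",cv2.resize(a,None,fx=6,fy=6,interpolation=2))
E
```

```text
clock: 14.32
position: [0.4556, 0.1462, 0.0466]
ee_rot: [-3.065, 0.659, -0.058]
force: [0.2, 0.3, 0.1]
width: 0.437
t 14.32 pos [455.6 146.2  46.6] yaw -24.3 tilt [ 0.035 -0.014 -0.999] j7 -2.42 F [0.2 0.3 0.1] w 40.1
turn units -0.04 then shift units [-0.06  0.03  0.01] norm 0.07
[-0.47  0.48  0.04  2.16 -0.    0.47 -2.42]
```

View pics/g6.png

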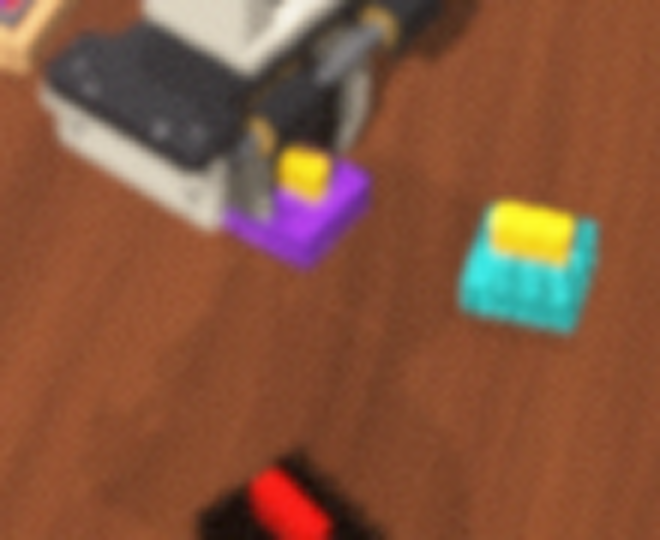

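```bash
python3 - <<'E'
from h import *
s=observe();m=R.from_rotvec(s["ee_rot"]).as_matrix();p=s["position"]
for sy in(-1,1):
  for sx in (-.0095,.0095): print(sy,sx,((proj("side",p+m@np.array([sx,sy*.02,.025]))[0]-[220,220])*6).round())
print("tab top ctr",(proj("side",[.453,.146,.036])-[220,220])*6, "ends",[((proj("side",[.453+k*.015*np.cos(2.73),.146+k*.015*np.sin(2.73),.036])-[220,220])*6).round() for k in(-1,1)])
E
```

```text
-1 -0.0095 [267. 211.]
-1 0.0095 [229. 188.]
1 -0.0095 [330. 153.]
1 0.0095 [293. 131.]
tab top ctr [[287.91983741 146.27106032]] ends [array([[258., 130.]]), array([[318., 162.]])]
```

The projected fingertip (267,211) and tab (288,146) match the picture, so the tab is between the jaws. I'll close and lift.

```bash
python3 -m jog '[40,-0.07,0.02,0.02,0,0,0,0,0,0,0,0,0,0,0,0,0,0,0,0,0,0,0,0,0,0,0,0,0,0,0,0,0,0,0,0,0,0,0,0]' 15;python3 plan.py 453 146 46 156; python3 -m jog '[0,0,0,-0.5,0,0,0,0,-0.9,0,0,0,0,0,0]'; python3 plan.py 604.4 -131.6 105 171.3
```

```text
clock: 15.03
position: [0.4531, 0.147, 0.0469]
ee_rot: [-3.064, 0.658, -0.059]
force: [0.1, -0.1, 0.5]
width: 0.107
t 15.03 pos [453.1 147.   46.9] yaw -24.3 tilt [ 0.035 -0.015 -0.999] j7 -2.42 F [ 0.1 -0.1  0.5] w 9.8
turn units -0.04 then shift units [0.01 0.02 0.02] norm 0.02
clock: 15.28
position: [0.45, 0.1466, 0.1033]
ee_rot: [-3.067, 0.659, -0.054]
force: [1.0, 0.1, 0.8]
width: 0.106
t 15.28 pos [450.  146.6 103.3] yaw -24.2 tilt [ 0.033 -0.011 -0.999] j7 -2.43 F [1.  0.1 0.8] w 9.7
turn units -2.59 then shift units [4.87 6.29 0.11] norm 7.95
```

```bash
python3 -m jog '[0,0,0,-0.3,-0.86,0,0,0,0,-0.86,0,0,0,0,-0.86,0,0.54,0.7,0,0,0,0.54,0.7,0,0,0,0.54,0.7,0,0,0,0.54,0.7,0,0,0,0.54,0.7,0,0,0,0.54,0.7,0,0,0,0.54,0.7,0,0,0,0.54,0.7,0,0,0,0.3,0.4,0,0,0,0,0,0,0,0,0,0,0,0]'; python3 plan.py 604.4 -131.6 75 171.3
```

```text
clock: 16.45
position: [0.609, -0.1272, 0.1243]
ee_rot: [-3.131, 0.207, -0.071]
force: [-0.0, 0.2, 0.0]
width: 0.11
t 16.45 pos [ 609.  -127.2  124.3] yaw -7.6 tilt [ 0.045 -0.006 -0.999] j7 -1.57 F [-0.   0.2  0. ] w 10.1
turn units 0.19 then shift units [-0.15  0.13  1.22] norm 0.2
```

```bash
python3 -m jog '[0,0,0,0,0.19,0,-0.15,0.13,0.4,0,0,0,0,0.5,0,0,0,0,0.2,0,0,0,0,0,0,0,0,0,0,0]'; python3 plan.py 604.4 -131.6 57 171.3
```

```text
clock: 16.95
position: [0.6027, -0.1241, 0.0794]
ee_rot: [-3.125, 0.235, -0.07]
force: [1.2, -0.2, -0.1]
width: 0.112
t 16.95 pos [ 602.7 -124.1   79.4] yaw -8.6 tilt [ 0.044 -0.01  -0.999] j7 -1.58 F [ 1.2 -0.2 -0.1] w 10.2
turn units 0.01 then shift units [0.05 0.19 0.56] norm 0.19
```

```bash
python3 -m jog '[0,0.05,0.19,0,0,0,0,0,0.1,0,0,0,0,0.15,0,0,0,0,0,0]'; python3 plan.py 604.4 -131.6 55 171.3
```

```text
clock: 17.28
position: [0.6055, -0.1309, 0.0713]
ee_rot: [-3.125, 0.232, -0.075]
force: [-1.1, -0.3, 0.2]
width: 0.106
t 17.28 pos [ 605.5 -130.9   71.3] yaw -8.5 tilt [ 0.047 -0.011 -0.999] j7 -1.57 F [-1.1 -0.3  0.2] w 9.7
turn units 0.03 then shift units [-0.04  0.03  0.41] norm 0.05
```

```bash
python3 -m jog '[0,-0.04,0.03,0.2,0,0,0,0,0.2,0,0,0,0,0,0]'; python3 plan.py 604.4 -131.6 55 171.3; python3 -m jog '[0,0,0,0.05,0,0,0,0,0,0]'; python3 plan.py 604.4 -131.6 55 171.3;  python3 - <<'E'
from h import *
a=get_image("side")[130:240,180:290,::-1]
cv2.imwrite("pics/g7.png",cv2.resize(a,None,fx=5,fy=5,interpolation=2))
E
```

```text
clock: 17.53
position: [0.6057, -0.1323, 0.0549]
ee_rot: [-3.125, 0.233, -0.08]
force: [1.1, 0.4, 1.5]
width: 0.11
t 17.53 pos [ 605.7 -132.3   54.9] yaw -8.5 tilt [ 0.05  -0.011 -0.999] j7 -1.57 F [1.1 0.4 1.5] w 10.1
turn units 0.03 then shift units [-0.04 -0.01 -0.  ] norm 0.04
clock: 17.7
position: [0.6065, -0.1323, 0.0536]
ee_rot: [-3.125, 0.233, -0.082]
force: [-0.6, 0.4, 0.4]
width: 0.104
t 17.7 pos [ 606.5 -132.3   53.6] yaw -8.5 tilt [ 0.052 -0.011 -0.999] j7 -1.57 F [-0.6  0.4  0.4] w 9.5
turn units 0.03 then shift units [-0.05 -0.01 -0.04] norm 0.05
```

View pics/g7.png

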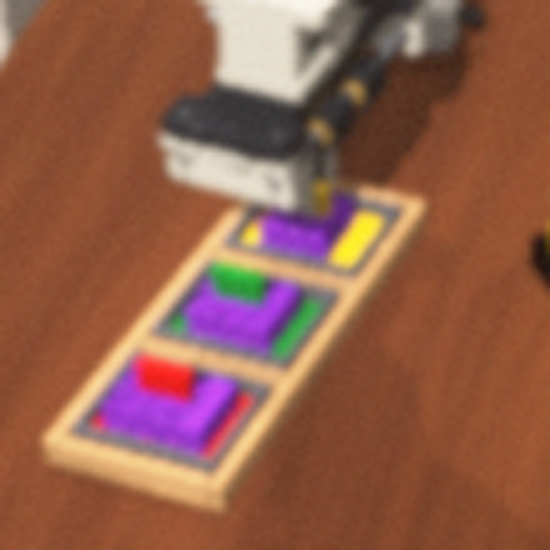

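All three guards are in their bays, with red and green flat. I'll release yellow, rise and move aside.

```bash
python3 -m jog '[30,0,0,0,0,30,0,0,0,0,30,0,0,0,0,30,0,0,-0.3,0,30,0,0,-0.7,0,30,0,0,-0.8,0,30,0,0,-0.8,0,30,-0.8,0,-0.4,0,30,-0.8,0,-0.4,0,30,-0.8,0,-0.3,0,30,-0.8,0,-0.3,0,30,-0.8,0.3,0,0,30,0,0.9,0,0,30,0,0.9,0,0,30,0,0.9,0,0,30,0,0.9,0,0,30,0,0,0,0]'; python3 - <<'E'
from h import *
t=get_image("top")[...,::-1]; s=get_image("side")[...,::-1]; cv2.imwrite("pics/top1.png",t)
cv2.imwrite("pics/f.png",np.vstack([np.hstack([cv2.resize(s[150:240,180:290],(400,327),interpolation=2),cv2.resize(t[120:190,230:350],(400,327),interpolation=2)]),np.hstack([cv2.resize(t,(364,273)),cv2.resize(s,(364,273)),np.zeros((273,72,3),np.uint8)])]))
E
sed -i 's/top0/top1/' est.py; sed -n '/^for nm,b,f in(("yellow"/,$d;p' est.py > e2.py; cat >> e2.py <<'E'
for nm,b,f in(("red",(240,130,276,174),Rd),("green",(274,136,308,176),G),("yellow",(309,140,343,182),Y)): print(nm,"body",*blob(b,P,.026))
E
python3 e2.py
```

```text
clock: 19.17
position: [0.4071, -0.2641, 0.2201]
ee_rot: [-3.126, 0.219, -0.093]
force: [-0.7, -0.4, -0.2]
width: 0.329
red body [627.5  38.8] [625.9  39. ] 62.1 45.6 rect ang 171.1 pca 171.5
green body [613.8 -45.8] [611.6 -45.2] 50.5 43.5 rect ang 171.2 pca 177.2
yellow body [ 602.4 -130.4] [ 600.4 -129.2] 42.8 40.9 rect ang 80.9 pca 69.0
```

View pics/f.png

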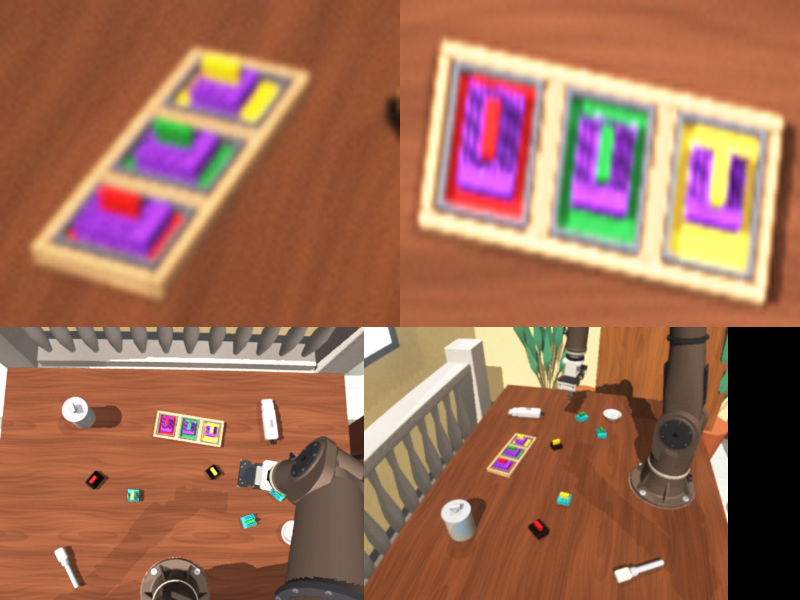

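All three guards lie flat, tab up, centred and aligned in their matching bays. Nothing else has moved and the arm is clear, so I'm handing in.

```bash
python3 -c "
from cell import *
print(sign_off())"
```

```text
the job is handed in; nothing more can be done
None
```

All three purple guards are in the caddy. I placed green, then red, then yellow, each gripped by its tab, and handed in at about 19 s of the 77 s allowed.

- **Position:** in the last top picture each guard lies inside its matching bay, within about 4 mm of the centre. The red guard's angle is within about half a degree of its bay's. The fitted angles for the shorter green and yellow guards were mixed, but both look square in the picture.
- **On the floor:** in both final views the guards look flat, teeth up and down on the floor. The force reading was too noisy to show contact. For green I went by the descent stalling; for red and yellow I lowered to the calculated height and then released.
- **Everything else:** the black and turquoise guards, the clipper and the canister look unmoved, judged by eye. The arm hid part of the turquoise guard nearest the green pick-up in the top view, but it looks in place from the side. The gripper is open and clear of everything.
- **Deviation:** the tool had picked up a tilt of about 3° by the yellow placement. It does not show in how that guard lies.

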